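# Pack the charged torches into the case in reverse order

### The arm

A 6-joint arm with a two-finger parallel gripper is mounted at the origin on the work surface. World frame = base frame: x ahead of the robot, y to its left, z up, the work surface at z = 0. Lengths are in m, angles in rad, forces in N, time in s.
With the tool pointing down it reaches from about 0.225 to 0.875 m from the base axis. Payload 3.4 kg.
Tool frame: the origin (TCP) lies on the centre line of the jaws, within the pads' length; the fingertips stand 22 mm ahead of it and the grasp point (between the pads) lies 3 mm ahead of it; z points along the fingers, x is the direction in which the jaws open and shut, and the axes are right-handed (so a half turn about z gives the same grasp; the last joint's range is limited). The gripper opens to 85 mm and grips with 20 to 120 N. Pads are 22 mm wide; open, the fingers measure 114 mm over their backs; the gripper's body (76 mm by 85 mm) begins 54 mm behind the grasp point. The pads swing forward as they close: fully open they stand 13 mm farther back than shut.
Start: joints at [-1.327, 0.276, 1.505, -0, 1.361, -0.121], TCP at [0.205, -0.537, 0.253] pointing down, gripper open.
Joint ranges: [-2.89, 2.89], [-0.75, 2.08], [0.22, 2.7], [-1.18, 4.32], [0.11, 2.71], [-2.7, 2.7]. Speed limits (rad/s): [2.57, 2.57, 3.14, 3.14, 3.14, 3.14].

### API

Orientations are given as a rotation vector (axis times angle).
In Python, from station import * gives the robot as it stands.
- The arm moves only by the tool carry_out, never from a script. Its argument "plan" is one flat list of numbers, 7 for each row, row after row: the shift along the tool's x, y, z as a fraction of full scale, then the turn, a rotation vector about the tool's x, y, z as a fraction of full scale, then the opening, from -1 (shut) to 1 (fully open). A call has 1 to 10 rows; each row shifts and turns the pose as measured when the row begins, along the tool's axes as they then stand; what a row does not reach is not made up. Full scale, the value 1, is 150 mm for a shift and 180 degrees for a turn. A row lasts 1/12 s, in which the tool goes at most 41.7 mm and 7.16 degrees, less where a joint would pass 70% of its speed; a pose out of reach is approached as far as the arm can. A call with a number of a shift or a turn outside -1 to 1 is refused whole. A call with a gripper value outside its range is refused whole. The fingers move at their own pace and stop on an object; the grip force is fixed at half the most. Time passes only in rows, so rows that do not move let the fingers close. It gives the time, the measured TCP pose, the force and the opening at its end, in the units of the state.
- state(): the state, without advancing time (a new reading comes with each control period).
- read_camera(name): name is "scene" or "top" or "wrist"; returns (picture, depth): 420x560x3 uint8, red, green, blue; 420x560 float32, m along the optical axis (not along the pixel's ray), 0 where there is no reading.
- camera_model(name): a dict with "camera_matrix" (3x3 intrinsics, pixels), "eye" and "attitude" of the camera in the world; the wrist camera has in their place "tool_from_camera" (4x4, takes a point from camera to tool coordinates, whose origin is the TCP and whose axes are the tool frame's). Camera axes: x right, y down, z forward; pixel columns grow to the right and rows downward; lengths in m; the calibration is good to about 2 mm. A picture is of the moment at which its call begins: read the wrist's pose just before it. camera_model takes no time and is no camera call.
- finish_job(): hands the job in, once; it reports no verdict.
The state is a dict: "time": time; "joint_pos": joint angles; "qvel": joint speeds; "joint_torque": joint torques, N m; "ee_pos": TCP position; "orientation": TCP orientation; "force": force on the tool from outside, world axes, zero at the start; "torque": the same for the moment, N m; "finger_gap": finger opening in m.
Only numpy, scipy, OpenCV 4.12 (cv2) and the standard library are available. Lean on these libraries where they do the work, as an engineer would, in place of code of your own. Each camera call takes 0.05 s, during which the arm holds its last target. There are 200 camera calls.

### The job

Move the four torches from the charging cups into the pockets of the carrying case, one per pocket, in the reverse order: the crew unpacks from the other side, so the torch at the left end of the dock goes in the pocket at the right end of the case, and so on along the row. Each ends upright, lens up, standing on its pocket's floor and let go; do not let any torch topple over.

Things in the scene. Friction and masses are not known exactly. Their poses are not given: they have to be found in the camera images.
- torch_red: red torch (flashlight), 115 mm tall, 180 g or so, standing upright lens up: a round barrel 34 mm across from the foot to 80 mm up, widening to a round head 42 mm across from 87 mm to 115 mm up, the place to grip it. Origin at the centre of its flat foot, z along the torch towards the lens.
- torch_yellow: yellow torch (flashlight), 115 mm tall, 180 g or so, standing upright lens up: a round barrel 34 mm across from the foot to 80 mm up, widening to a round head 42 mm across from 87 mm to 115 mm up, the place to grip it. Origin at the centre of its flat foot, z along the torch towards the lens.
- torch_blue: blue torch (flashlight), 115 mm tall, 180 g or so, standing upright lens up: a round barrel 34 mm across from the foot to 80 mm up, widening to a round head 42 mm across from 87 mm to 115 mm up, the place to grip it. Origin at the centre of its flat foot, z along the torch towards the lens.
- torch_green: green torch (flashlight), 115 mm tall, 180 g or so, standing upright lens up: a round barrel 34 mm across from the foot to 80 mm up, widening to a round head 42 mm across from 87 mm to 115 mm up, the place to grip it. Origin at the centre of its flat foot, z along the torch towards the lens.
- cup_red: red charging cup fixed on the dock, in which the red torch stands at the start (it marks where that torch came from): open square cup 56 x 56 mm outside, 46 mm inside, walls 30 mm high, floor 5 mm thick, with a red tongue on its -x side. Origin at the centre of its underside, axes as the dock's.
- cup_yellow: yellow charging cup fixed on the dock, in which the yellow torch stands at the start (it marks where that torch came from): open square cup 56 x 56 mm outside, 46 mm inside, walls 30 mm high, floor 5 mm thick, with a yellow tongue on its -x side. Origin at the centre of its underside, axes as the dock's.
- cup_blue: blue charging cup fixed on the dock, in which the blue torch stands at the start (it marks where that torch came from): open square cup 56 x 56 mm outside, 46 mm inside, walls 30 mm high, floor 5 mm thick, with a blue tongue on its -x side. Origin at the centre of its underside, axes as the dock's.
- cup_green: green charging cup fixed on the dock, in which the green torch stands at the start (it marks where that torch came from): open square cup 56 x 56 mm outside, 46 mm inside, walls 30 mm high, floor 5 mm thick, with a green tongue on its -x side. Origin at the centre of its underside, axes as the dock's.
- dock: charging dock, fixed: a white strip 90 x 335 mm, 10 mm high, carrying the four charging cups in a row along its y axis, at y = +120, +40, -40 and -120 mm; which colour stands at which place changes. Origin at the centre of its underside, z up; y points roughly to the robot's left, x away from the robot, turned by at most 0.2 rad.
- case: carrying case, fixed: a black block in a grey shell, 98 x 343 mm, 36 mm high, with four square white-floored pockets 56 x 56 mm, 30 mm deep, in a row along its y axis, centres at x = 0, y = +120, +40, -40 and -120 mm; the pocket floor lies 6 mm above the case's underside. Origin at the centre of its underside, z up; y points roughly to the robot's left, x away from the robot, turned by at most 0.2 rad. It stands in front of the dock or behind it.

How it is judged:
At the end, for the whole second after the job is handed in: Every torch stands in the case pocket mirroring its own colour's cup on the dock (1st place to 4th pocket, 2nd to 3rd, 3rd to 2nd, 4th to 1st): within 16 mm of the pocket centre in x and y, foot under 12 mm above the case's underside, within 0.12 rad of upright, released, at rest (((y of cup_red in the frame of dock between 0.1 and 0.14 m and y of torch_red in the frame of case between -0.136 and -0.104 m) or (y of cup_red in the frame of dock between 0.02 and 0.06 m and y of torch_red in the frame of case between -0.056 and -0.024 m) or (y of cup_red in the frame of dock between -0.06 and -0.02 m and y of torch_red in the frame of case between 0.024 and 0.056 m) or (y of cup_red in the frame of dock between -0.14 and -0.1 m and y of torch_red in the frame of case between 0.104 and 0.136 m)) and x of torch_red in the frame of case between -0.016 and 0.016 m and z of each of torch_red, torch_yellow, torch_blue, torch_green in the frame of case below 0.012 m and angle between each of torch_red, torch_yellow, torch_blue, torch_green's own z axis and vertical below 0.12 rad and linear speed of each of torch_red, torch_yellow, torch_blue, torch_green below 0.02 m/s and ((y of cup_yellow in the frame of dock between 0.1 and 0.14 m and y of torch_yellow in the frame of case between -0.136 and -0.104 m) or (y of cup_yellow in the frame of dock between 0.02 and 0.06 m and y of torch_yellow in the frame of case between -0.056 and -0.024 m) or (y of cup_yellow in the frame of dock between -0.06 and -0.02 m and y of torch_yellow in the frame of case between 0.024 and 0.056 m) or (y of cup_yellow in the frame of dock between -0.14 and -0.1 m and y of torch_yellow in the frame of case between 0.104 and 0.136 m)) and x of torch_yellow in the frame of case between -0.016 and 0.016 m and ((y of cup_blue in the frame of dock between 0.1 and 0.14 m and y of torch_blue in the frame of case between -0.136 and -0.104 m) or (y of cup_blue in the frame of dock between 0.02 and 0.06 m and y of torch_blue in the frame of case between -0.056 and -0.024 m) or (y of cup_blue in the frame of dock between -0.06 and -0.02 m and y of torch_blue in the frame of case between 0.024 and 0.056 m) or (y of cup_blue in the frame of dock between -0.14 and -0.1 m and y of torch_blue in the frame of case between 0.104 and 0.136 m)) and x of torch_blue in the frame of case between -0.016 and 0.016 m and ((y of cup_green in the frame of dock between 0.1 and 0.14 m and y of torch_green in the frame of case between -0.136 and -0.104 m) or (y of cup_green in the frame of dock between 0.02 and 0.06 m and y of torch_green in the frame of case between -0.056 and -0.024 m) or (y of cup_green in the frame of dock between -0.06 and -0.02 m and y of torch_green in the frame of case between 0.024 and 0.056 m) or (y of cup_green in the frame of dock between -0.14 and -0.1 m and y of torch_green in the frame of case between 0.104 and 0.136 m)) and x of torch_green in the frame of case between -0.016 and 0.016 m); the robot touches nothing.
It fails at once if the red torch topples over (more than 0.9 rad from upright) (angle between torch_red's own z axis and vertical above 0.9 rad).
It fails at once if the yellow torch topples over (more than 0.9 rad from upright) (angle between torch_yellow's own z axis and vertical above 0.9 rad).
It fails at once if the blue torch topples over (more than 0.9 rad from upright) (angle between torch_blue's own z axis and vertical above 0.9 rad).
It fails at once if the green torch topples over (more than 0.9 rad from upright) (angle between torch_green's own z axis and vertical above 0.9 rad).
It also fails if it takes over 93 s, if anything falls off the work surface, if the arm or the gripper's body presses on something with over 40 N, if the wrist force passes 120 N, or if a joint passes its speed limit or range.

## Working session

There is one attempt and no reset: what is moved stays moved. The work goes in short steps, Python scripts to look and compute and a tool call to move; the robot and the scene stay as the last step left them, time stands still between calls to the robot, and variables do not carry over. Pictures are saved under pics/ and viewed, about 12 in all and at most 16, crops included, and the job is handed in when it is done.

Besides the shell and the picture viewer there is one more tool, called after "Call:" as name(argument=value, ...), one argument or row to a line, values as JSON. carry_out: Moves the arm, as the interface text tells. Its arguments: {"type":"object","properties":{"plan":{"type":"array"}},"required":["plan"]}

```bash
mkdir -p pics; python3 - <<'E'
from station import *
import cv2,numpy as np
print(state())
for n in ("top","scene"):
    p,d=read_camera(n); cv2.imwrite(f"pics/{n}0.png",p[:,:,::-1]); np.save(f"pics/{n}0.npy",d)
    print(n,camera_model(n))
print(camera_model("wrist"))
E
```

```text
{'time': 0.0, 'joint_pos': array([-1.32701119e+00,  2.76613392e-01,  1.50609864e+00, -1.87123728e-05,
        1.36071956e+00, -1.20978853e-01]), 'qvel': array([ 0.00034416,  0.00087672,  0.00032312,  0.00196326, -0.00075584,
        0.00092739]), 'joint_torque': array([-1.95561108e-03, -4.16784847e+01, -2.45806342e+01, -3.38315822e-04,
        1.11439734e-02,  1.01265402e-05]), 'ee_pos': array([ 0.20500348, -0.53670298,  0.25244294]), 'orientation': array([-2.58651712e+00,  1.78100056e+00,  2.18223566e-03]), 'force': array([ 0.59148218, -0.01199359,  0.30672447]), 'torque': array([-0.00542625,  0.0048609 ,  0.04373904]), 'finger_gap': 0.0857345900301269}
top {'camera_matrix': array([[456.94111239,   0.        , 279.14875415],
       [  0.        , 456.94111239, 207.61187381],
       [  0.        ,   0.        ,   1.        ]]), 'eye': array([ 0.44043678, -0.00395888,  0.73131307]), 'attitude': array([-2.16880263,  2.1433357 , -0.18559129])}
scene {'camera_matrix': array([[405.62373453,   0.        , 280.90021289],
       [  0.        , 405.62373453, 211.96507483],
       [  0.        ,   0.        ,   1.        ]]), 'eye': array([0.99793631, 0.04533441, 0.5460931 ]), 'attitude': array([-1.67596723, -1.93352783,  0.71623319])}
{'camera_matrix': array([[361.90184576,   0.        , 283.02431055],
       [  0.        , 361.90184576, 214.23796192],
       [  0.        ,   0.        ,   1.        ]]), 'tool_from_camera': array([[ 9.99999803e-01,  2.26221383e-04, -5.86337356e-04,
        -4.34728172e-04],
       [-4.20755748e-05,  9.54974077e-01,  2.96689249e-01,
        -7.55528544e-02],
       [ 6.27054428e-04, -2.96689166e-01,  9.54973898e-01,
        -1.21175858e-01],
       [ 0.00000000e+00,  0.00000000e+00,  0.00000000e+00,
         1.00000000e+00]])}
```

View pics/top0.png

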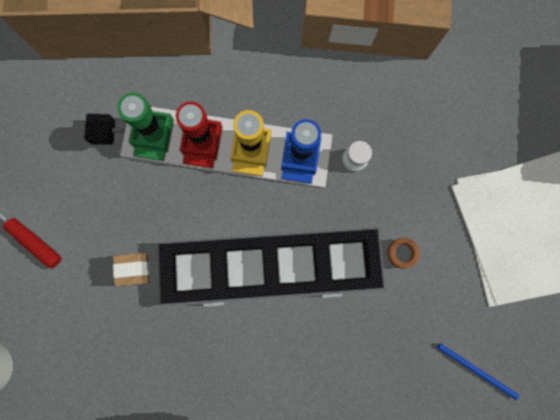

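View pics/scene0.png

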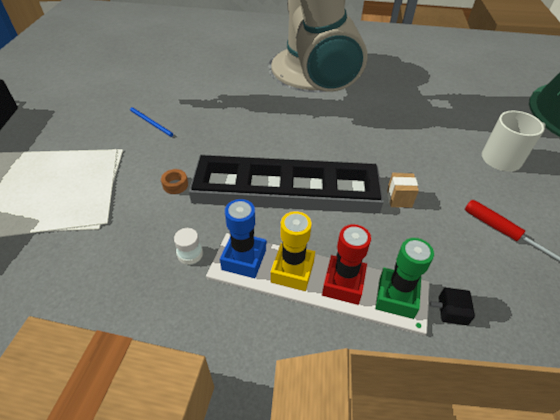

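Top view: the dock (rows 95–185) holds, from left to right, green (135,105), red (192,117), yellow (249,125) and blue (305,133). The case lies nearer the robot, centred near (270,265). The scene view agrees with this. Next I measure the positions.

```bash
cat > h.py <<'E'
from station import *
import cv2,numpy as np
from scipy.spatial.transform import Rotation as R
def world(name,d,st=None):
    m=camera_model(name);K=m["camera_matrix"]
    v,u=np.mgrid[:d.shape[0],:d.shape[1]]
    P=np.stack([(u-K[0,2])/K[0,0]*d,(v-K[1,2])/K[1,1]*d,d],-1)
    if name=="wrist":
        T=m["tool_from_camera"];P=P@T[:3,:3].T+T[:3,3]
        return P@R.from_rotvec(st["orientation"]).as_matrix().T+st["ee_pos"]
    return P@R.from_rotvec(m["attitude"]).as_matrix().T+m["eye"]
def masks(p):
    h,s,v=[c.astype(int) for c in cv2.split(cv2.cvtColor(p,cv2.COLOR_RGB2HSV))]
    c=(s>130)&(v>50)
    return dict(red=c&((h<8)|(h>172)),yellow=c&(h>18)&(h<35),green=c&(h>45)&(h<85),blue=c&(h>100)&(h<130))
E
python3 - <<'E'
from h import *
for n in ("top","scene"):
    p=cv2.imread(f"pics/{n}0.png")[:,:,::-1].copy();d=np.load(f"pics/{n}0.npy");W=world(n,d)
    print(n)
    X,Y,Z=W[...,0],W[...,1],W[...,2]
    for c,m in masks(p).items():
        near=cv2.dilate(m.astype('uint8'),np.ones((15,15)))>0
        q=W[near&(Z>.122)&(Z<.137)&(X<.75)&(X>.4)&(abs(Y)<.3)]
        cc,r=cv2.minEnclosingCircle(q[:,:2].astype('f4'))
        print(c,len(q),"encl",np.round(cc,4),round(r,4),"mean",q.mean(0).round(4))
    g=p.max(2)<60
    for lab,lo,hi,mm in (("case",.028,.044,g),("dock",.005,.016,p.min(2)>90)):
        m=(mm&(Z>lo)&(Z<hi)&(X>.2)&(X<.75)&(abs(Y)<.32)).astype('uint8')
        k,L,S,C=cv2.connectedComponentsWithStats(m)
        i=1+S[1:,4].argmax(); q=W[L==i]
        (c,s,a)=cv2.minAreaRect(q[:,:2].astype('f4')); print(lab,len(q),np.round(c,4),np.round(s,3),a,"z",np.median(q[:,2]))
    # tall things
    for lo in (.06,.14,.2):
        q=W[(Z>lo)&(X>.25)&(X<1)&(d>0)]; print("above",lo,len(q),(q.min(0).round(2),q.max(0).round(2)) if len(q) else '')
E
```

```text
top
red 730 encl [0.6555 0.1041] 0.0212 mean [0.6544 0.1035 0.1299]
yellow 724 encl [0.6444 0.0248] 0.0212 mean [0.6432 0.0248 0.13  ]
green 769 encl [0.6587 0.1614] 0.0433 mean [0.6649 0.1793 0.1299]
blue 722 encl [ 0.6332 -0.054 ] 0.0209 mean [ 0.632  -0.0539  0.13  ]
case 7483 [ 0.4551 -0.007 ] [0.089 0.337] 4.634989261627197 z 0.035897495913858046
dock 3384 [0.6503 0.0647] [0.335 0.091] 81.98328399658203 z 0.009974348077348039
above 0.06 16463 (array([ 0.61, -0.28,  0.06]), array([0.86, 0.38, 0.13]))
above 0.14 0 
above 0.2 0 
scene
red 739 encl [0.6582 0.1043] 0.0215 mean [0.6614 0.1035 0.1304]
yellow 698 encl [0.6473 0.0246] 0.0216 mean [0.6503 0.0249 0.1304]
green 799 encl [0.6692 0.1826] 0.0215 mean [0.6723 0.1819 0.1303]
blue 652 encl [ 0.6361 -0.054 ] 0.0215 mean [ 0.6391 -0.0536  0.1303]
case 4173 [ 0.4586 -0.0073] [0.092 0.337] 4.811979293823242 z 0.036685361663366334
dock 4943 [0.6532 0.0641] [0.336 0.092] 82.20624542236328 z 0.010923399260334699
above 0.06 35404 (array([ 0.26, -0.65,  0.06]), array([0.92, 0.48, 0.13]))
above 0.14 0 
above 0.2 0
```

Every measurement fits: lens tops at z = 0.130, spacing 80 mm, radius 21 mm, case top at 0.036. The two cameras differ by about 3 mm in x, so I use the mean. The mapping is green→pocket −120, red→−40, yellow→+40 and blue→+120. The jaws will open along x, so the fingers stay clear of the neighbouring torches.

```bash
cat >> h.py <<'E'
def rows(xyz,yaw,n,grip=1):
    s=state();Rm=R.from_rotvec(s["orientation"]);M=Rm.as_matrix()
    goal=R.from_euler('z',yaw)*R.from_rotvec([np.pi,0,0])
    rv=(Rm.inv()*goal).as_rotvec(); dp=np.array(xyz)-s["ee_pos"]
    print("t",round(s["time"],2),"pos",s["ee_pos"].round(4),"yaw",np.arctan2(M[1,0],M[0,0]).round(3),"tilt",np.arccos(-M[2,2]).round(3),"gap",round(s["finger_gap"],4),"F",s["force"].round(1),"need rows",(np.linalg.norm(dp)/.0417).round(1),(np.linalg.norm(rv)/.125).round(1))
    for k in range(n):
        l=(Rm*R.from_rotvec(rv*k/n)).inv().apply(dp/n)/.15
        print(", ".join(f"{x:.3f}" for x in [*l,*(rv/n/np.pi)]),grip)
E
python3 -c "
from h import *
rows([.667,.03,.25],-.139,18)"
```

```text
t 0.1 pos [ 0.205  -0.5368  0.2526] yaw -1.206 tilt 0.002 gap 0.0858 F [ 0.1 -1.   0.1] need rows 17.5 8.5
-0.135, -0.235, 0.001, -0.000, 0.000, -0.019 1
-0.121, -0.242, 0.001, -0.000, 0.000, -0.019 1
-0.106, -0.249, 0.001, -0.000, 0.000, -0.019 1
-0.091, -0.255, 0.001, -0.000, 0.000, -0.019 1
-0.076, -0.260, 0.001, -0.000, 0.000, -0.019 1
-0.061, -0.264, 0.001, -0.000, 0.000, -0.019 1
-0.045, -0.267, 0.001, -0.000, 0.000, -0.019 1
-0.029, -0.269, 0.001, -0.000, 0.000, -0.019 1
-0.013, -0.270, 0.001, -0.000, 0.000, -0.019 1
0.003, -0.271, 0.001, -0.000, 0.000, -0.019 1
0.019, -0.270, 0.001, -0.000, 0.000, -0.019 1
0.035, -0.269, 0.001, -0.000, 0.000, -0.019 1
0.051, -0.266, 0.001, -0.000, 0.000, -0.019 1
0.067, -0.262, 0.001, -0.000, 0.000, -0.019 1
0.082, -0.258, 0.001, -0.000, 0.000, -0.019 1
0.097, -0.253, 0.001, -0.000, 0.000, -0.019 1
0.112, -0.247, 0.001, -0.000, 0.000, -0.019 1
0.126, -0.239, 0.001, -0.000, 0.000, -0.019 1
```

Call:
carry_out(
  plan=[-0.13, -0.23, 0, 0, 0, -0.02, 1, -0.12, -0.24, 0, 0, 0, -0.02, 1, -0.11, -0.25, 0, 0, 0, -0.02, 1, -0.09, -0.25, 0, 0, 0, -0.02, 1, -0.08, -0.26, 0, 0, 0, -0.02, 1, -0.06, -0.26, 0, 0, 0, -0.02, 1, -0.05, -0.27, 0, 0, 0, -0.02, 1, -0.03, -0.27, 0, 0, 0, -0.02, 1, -0.01, -0.27, 0, 0, 0, -0.02, 1, 0, -0.27, 0, 0, 0, -0.02, 1],
)

```text
time: 0.93
ee_pos: [0.4523, -0.2134, 0.2466]
orientation: [-3.016, 0.874, 0.011]
force: [0.6, -0.8, 0.6]
finger_gap: 0.0855
```

```bash
python3 -c "
from h import *
rows([.667,.1826,.25],-.139,20)"
```

```text
t 0.93 pos [ 0.4523 -0.2134  0.2466] yaw -0.564 tilt 0.007 gap 0.0855 F [ 0.6 -0.8  0.6] need rows 10.8 3.4
-0.010, -0.150, -0.001, -0.000, 0.000, -0.007 1
-0.007, -0.150, -0.001, -0.000, 0.000, -0.007 1
-0.004, -0.150, -0.001, -0.000, 0.000, -0.007 1
-0.001, -0.150, -0.001, -0.000, 0.000, -0.007 1
0.003, -0.150, -0.001, -0.000, 0.000, -0.007 1
0.006, -0.150, -0.001, -0.000, 0.000, -0.007 1
0.009, -0.150, -0.001, -0.000, 0.000, -0.007 1
0.012, -0.150, -0.001, -0.000, 0.000, -0.007 1
0.015, -0.149, -0.001, -0.000, 0.000, -0.007 1
0.019, -0.149, -0.001, -0.000, 0.000, -0.007 1
0.022, -0.149, -0.001, -0.000, 0.000, -0.007 1
0.025, -0.148, -0.001, -0.000, 0.000, -0.007 1
0.028, -0.148, -0.001, -0.000, 0.000, -0.007 1
0.031, -0.147, -0.001, -0.000, 0.000, -0.007 1
0.034, -0.146, -0.001, -0.000, 0.000, -0.007 1
0.037, -0.145, -0.001, -0.000, 0.000, -0.007 1
0.040, -0.145, -0.001, -0.000, 0.000, -0.007 1
0.044, -0.144, -0.001, -0.000, 0.000, -0.007 1
0.047, -0.143, -0.001, -0.000, 0.000, -0.007 1
0.050, -0.142, -0.001, -0.000, 0.000, -0.007 1
```

Call:
carry_out(
  plan=[-0.02, -0.27, 0, 0, 0, -0.015, 1, 0, -0.27, 0, 0, 0, -0.015, 1, 0, -0.27, 0, 0, 0, -0.015, 1, 0.015, -0.27, 0, 0, 0, -0.015, 1, 0.03, -0.27, 0, 0, 0, -0.015, 1, 0.04, -0.27, 0, 0, 0, -0.015, 1, 0.055, -0.27, 0, 0, 0, -0.015, 1, 0.07, -0.27, 0, 0, 0, -0.015, 1, 0.08, -0.27, 0, 0, 0, -0.015, 1, 0.09, -0.27, 0, 0, 0, -0.015, 1],
)

```text
time: 1.77
ee_pos: [0.6368, 0.1599, 0.2424]
orientation: [-3.138, 0.104, 0.018]
force: [1.0, -1.4, 0.3]
finger_gap: 0.0853
```

```bash
cat >> h.py <<'E'
def look(tag=None,zlo=.122,zhi=.137):
    s=state(); p,d=read_camera("wrist"); W=world("wrist",d,s)
    if tag: cv2.imwrite(f"pics/{tag}.png",p[:,:,::-1])
    Z=W[...,2]
    m=((Z>zlo)&(Z<zhi)&(d>0)).astype('uint8')
    k,L,S,C=cv2.connectedComponentsWithStats(m)
    for i in range(1,k):
        if S[i,4]<150: continue
        q=W[L==i]; c,r=cv2.minEnclosingCircle(q[:,:2].astype('f4')); print("blob",C[i].round(),np.round(c,4),round(r,4),"z",np.median(q[:,2]).round(4))
    return p,d,W
E
python3 -c "
from h import *
rows([.667,.1826,.25],-.139,2)
look('w1')"
```

```text
t 1.77 pos [0.6368 0.1599 0.2424] yaw -0.066 tilt 0.012 gap 0.0853 F [ 1.  -1.4  0.3] need rows 0.9 0.6
0.095, -0.082, -0.026, -0.000, 0.002, 0.012 1
0.092, -0.085, -0.026, -0.000, 0.002, 0.012 1
blob [547. 177.] [0.8153 0.1822] 0.1011 z 0.1286
blob [331. 181.] [0.6689 0.1837] 0.0211 z 0.1308
blob [319. 288.] [0.6574 0.1044] 0.0213 z 0.1307
blob [308. 374.] [0.6464 0.0259] 0.0212 z 0.1306
```

View pics/w1.png

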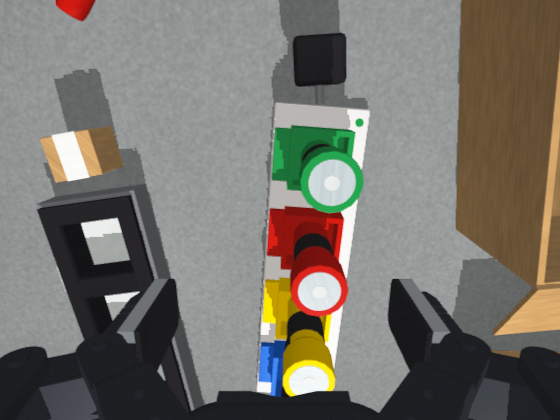

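The wrist view shows green at (331,181), agreeing within 1.5 mm with the two-camera mean. I'll fine-position, and check the clearance to the cardboard box on the right.

```bash
python3 -c "
from h import *
for n in('top','scene'):
    d=np.load(f'pics/{n}0.npy');W=world(n,d);X,Y,Z=np.moveaxis(W,-1,0)
    for y in (.18,.1,.025,-.055):
        q=W[(abs(Y-y)<.03)&(X>.69)&(X<1)&(Z>.06)&(d>0)]; print(n,y,len(q),q[:,0].min().round(3) if len(q) else '')
rows([.668,.1832,.236],-.139,2)"
```

```text
top 0.18 1189 0.803
top 0.1 1077 0.807
top 0.025 552 0.812
top -0.055 609 0.823
scene 0.18 1676 0.69
scene 0.1 3068 0.81
scene 0.025 1761 0.814
scene -0.055 2291 0.827
t 1.82 pos [0.64   0.1681 0.2415] yaw -0.06 tilt 0.013 gap 0.0856 F [ 4.8  4.4 -0.1] need rows 0.8 0.6
0.090, -0.056, 0.018, -0.002, 0.001, 0.013 1
0.088, -0.059, 0.018, -0.002, 0.001, 0.013 1
```

Call:
carry_out(
  plan=[0.09, -0.056, 0.02, 0, 0, 0.012, 1, 0.08, -0.055, 0.05, 0, 0, 0.012, 1, 0, 0, 0.08, 0, 0, 0, 1, 0, 0, 0, 0, 0, 0, 1],
)

```text
time: 2.15
ee_pos: [0.6676, 0.1899, 0.215]
orientation: [-3.125, 0.205, 0.019]
force: [-0.9, -0.7, -0.4]
finger_gap: 0.0853
```

```bash
python3 -c "
from h import *
rows([.668,.1832,.118],-.139,4)"
```

```text
t 2.15 pos [0.6676 0.1899 0.215 ] yaw -0.131 tilt 0.016 gap 0.0853 F [-0.9 -0.7 -0.4] need rows 2.3 0.1
0.004, 0.012, 0.161, -0.001, 0.001, 0.001 1
0.004, 0.012, 0.162, -0.001, 0.001, 0.001 1
0.003, 0.012, 0.162, -0.001, 0.001, 0.001 1
0.003, 0.011, 0.162, -0.001, 0.001, 0.001 1
```

Call:
carry_out(
  plan=[0.004, 0.012, 0.15, -0.001, 0.001, 0.001, 1, 0.004, 0.012, 0.15, -0.001, 0.001, 0.001, 1, 0.003, 0.012, 0.15, -0.001, 0.001, 0.001, 1, 0.003, 0.012, 0.14, -0.001, 0.001, 0.001, 1, 0, 0, 0.04, 0, 0, 0, 1, 0, 0, 0, 0, 0, 0, 1],
)

```text
time: 2.65
ee_pos: [0.6677, 0.1809, 0.1184]
orientation: [3.129, -0.227, 0.001]
force: [-0.6, -0.7, -0.4]
finger_gap: 0.0855
```

```bash
python3 -c "
from h import *
rows([.668,.1832,.118],-.139,1)"
```

```text
t 2.65 pos [0.6677 0.1809 0.1184] yaw -0.145 tilt 0.004 gap 0.0855 F [-0.6 -0.7 -0.4] need rows 0.1 0.1
-0.000, -0.016, 0.003, 0.001, -0.000, -0.002 1
```

Call:
carry_out(
  plan=[0, -0.015, 0, 0, 0, 0, 1, 0, 0, 0, 0, 0, 0, -1, 0, 0, 0, 0, 0, 0, -1, 0, 0, 0, 0, 0, 0, -1, 0, 0, 0, 0, 0, 0, -1, 0, 0, 0, 0, 0, 0, -1, 0, 0, 0, 0, 0, 0, -1, 0, 0, 0, 0, 0, 0, -1],
)

```text
time: 3.32
ee_pos: [0.6709, 0.1834, 0.1255]
orientation: [3.132, -0.228, 0.015]
force: [0.2, -0.1, -2.0]
finger_gap: 0.0405
```

```bash
python3 -c "
from h import *
rows([.668,.1832,.25],-.139,4,-1)"
```

```text
t 3.32 pos [0.6709 0.1834 0.1255] yaw -0.146 tilt 0.009 gap 0.0405 F [ 0.2 -0.1 -2. ] need rows 3.0 0.1
-0.003, 0.001, -0.207, 0.000, -0.001, -0.001 -1
-0.003, 0.001, -0.207, 0.000, -0.001, -0.001 -1
-0.004, 0.001, -0.207, 0.000, -0.001, -0.001 -1
-0.004, 0.001, -0.207, 0.000, -0.001, -0.001 -1
```

Gripped, with the gap at 40.5 mm. Lifting.

Call:
carry_out(
  plan=[0, 0, -0.1, 0, 0, 0, -1, 0, 0, -0.2, 0, 0, 0, -1, 0, 0, -0.2, 0, 0, 0, -1, 0, 0, -0.2, 0, 0, 0, -1, 0, 0, -0.12, 0, 0, 0, -1, 0, 0, 0, 0, 0, 0, -1],
)

```text
time: 3.82
ee_pos: [0.6675, 0.1833, 0.2485]
orientation: [3.129, -0.228, -0.002]
force: [-0.1, -0.0, -0.5]
finger_gap: 0.0403
```

```bash
python3 - <<'E'
from h import *
rows([.4667,-.1266,.25],.081,14,-1)
p,d=read_camera("scene"); cv2.imwrite("pics/s1.png",p[:,:,::-1]); W=world("scene",d)
m=masks(p)["green"]; q=W[m&(W[...,2]>.1)]; print(q.min(0),q.max(0))
E
```

```text
t 3.82 pos [0.6675 0.1833 0.2485] yaw -0.145 tilt 0.005 gap 0.0403 F [-0.1 -0.  -0.5] need rows 8.9 1.8
-0.073, 0.160, 0.000, 0.000, 0.000, -0.005 -1
-0.076, 0.159, -0.000, 0.000, 0.000, -0.005 -1
-0.078, 0.157, -0.000, 0.000, 0.000, -0.005 -1
-0.081, 0.156, -0.000, 0.000, 0.000, -0.005 -1
-0.083, 0.155, -0.000, 0.000, 0.000, -0.005 -1
-0.086, 0.153, -0.000, 0.000, 0.000, -0.005 -1
-0.088, 0.152, -0.000, 0.000, 0.000, -0.005 -1
-0.091, 0.151, -0.000, 0.000, 0.000, -0.005 -1
-0.093, 0.149, -0.000, 0.000, 0.000, -0.005 -1
-0.096, 0.148, -0.000, 0.000, 0.000, -0.005 -1
-0.098, 0.146, -0.001, 0.000, 0.000, -0.005 -1
-0.100, 0.144, -0.001, 0.000, 0.000, -0.005 -1
-0.103, 0.143, -0.001, 0.000, 0.000, -0.005 -1
-0.105, 0.141, -0.001, 0.000, 0.000, -0.005 -1
[0.6477361  0.04533441 0.14134523] [0.99793631 0.20065795 0.5460931 ]
```

View pics/s1.png

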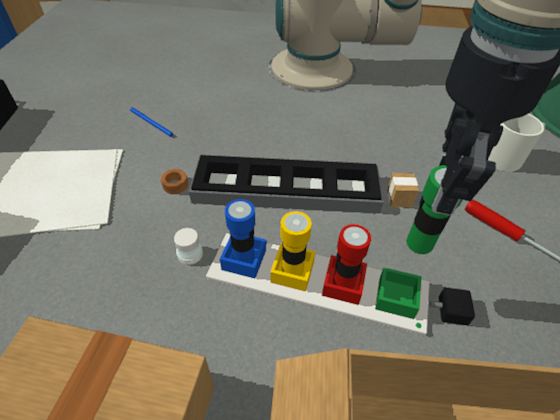

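Scene view: the green torch hangs upright in the jaws, lower end at (422,245), and its cup is empty. Its foot is at z≈0.141, which is TCP − 0.107. Carrying it to pocket −120.

Call:
carry_out(
  plan=[-0.15, 0.14, 0, 0, 0, -0.007, -1, -0.15, 0.18, 0, 0, 0, -0.007, -1, -0.14, 0.21, 0, 0, 0, -0.007, -1, -0.14, 0.22, 0, 0, 0, -0.007, -1, -0.13, 0.23, 0, 0, 0, -0.007, -1, -0.13, 0.23, 0, 0, 0, -0.007, -1, -0.13, 0.23, 0, 0, 0, -0.007, -1, -0.13, 0.22, 0, 0, 0, -0.007, -1, -0.12, 0.2, 0, 0, 0, -0.007, -1, -0.05, 0.12, 0, 0, 0, -0.007, -1],
)

```text
time: 4.7
ee_pos: [0.4481, -0.1066, 0.2267]
orientation: [-3.135, -0.152, 0.052]
force: [0.1, 0.5, -1.2]
finger_gap: 0.0405
```

```bash
python3 -c "
from h import *
rows([.4667,-.1266,.18],.081,3,-1)"
```

```text
t 4.7 pos [ 0.4481 -0.1066  0.2267] yaw 0.097 tilt 0.033 gap 0.0405 F [ 0.1  0.5 -1.2] need rows 1.3 0.3
0.040, 0.049, 0.102, -0.000, 0.003, 0.002 -1
0.039, 0.048, 0.103, -0.000, 0.003, 0.002 -1
0.038, 0.048, 0.103, -0.000, 0.003, 0.002 -1
```

Call:
carry_out(
  plan=[0.05, 0.05, 0, 0, 0.004, 0.002, -1, 0.04, 0.05, 0.05, 0, 0.003, 0.002, -1, 0.03, 0.045, 0.1, 0, 0.003, 0, -1, 0, 0, 0, 0, 0, 0, -1, 0, 0, 0, 0, 0, 0, -1],
)

```text
time: 5.12
ee_pos: [0.4633, -0.1296, 0.1963]
orientation: [-3.131, -0.115, 0.014]
force: [0.1, -0.9, -1.6]
finger_gap: 0.0405
```

```bash
python3 -c "
from h import *
rows([.4667,-.1266,.17],.081,1,-1)
p,d,W=look('w2',.03,.042)
m=((abs(W[...,2]-.036)<.006)&(p.max(2)<70)&(d>0)).astype('uint8')
k,L,S,C=cv2.connectedComponentsWithStats(m);i=1+S[1:,4].argmax();q=W[L==i]
print(cv2.minAreaRect(q[:,:2].astype('f4')),np.median(q[:,2]))
"
```

```text
t 5.12 pos [ 0.4633 -0.1296  0.1963] yaw 0.074 tilt 0.012 gap 0.0405 F [ 0.1 -0.9 -1.6] need rows 0.6 0.1
0.025, -0.017, 0.175, -0.003, 0.003, -0.002 -1
blob [291. 114.] [ 0.4626 -0.0814] 0.1097 z 0.0364
blob [535.  27.] [0.6351 0.0115] 0.0234 z 0.0387
blob [507. 119.] [ 0.6347 -0.054 ] 0.0392 z 0.0399
blob [476. 226.] [ 0.6302 -0.1431] 0.0181 z 0.0381
((0.4626326858997345, -0.07975541055202484), (0.0895034447312355, 0.19149798154830933), 4.549983501434326) 0.036530429958853944
```

View pics/w2.png

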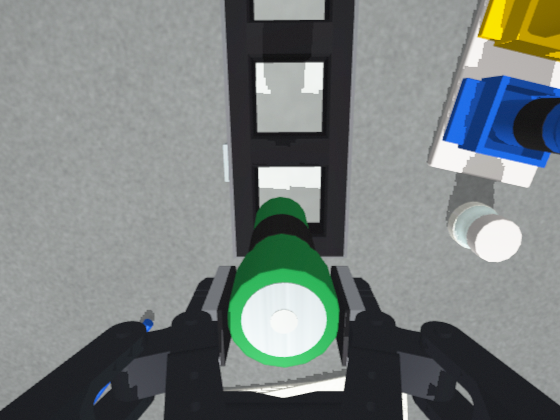

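Wrist view: the torch is upright over the end pocket, whose floor shows at (290,190). The case centreline agrees with my estimate within 1 mm. Lowering.

Call:
carry_out(
  plan=[0.015, -0.01, 0.08, -0.002, 0.002, -0.002, -1, 0.01, -0.007, 0.1, -0.002, 0.002, 0, -1, 0, 0, 0.1, 0, 0, 0, -1, 0, 0, 0.08, 0, 0, 0, -1, 0, 0, 0.06, 0, 0, 0, -1, 0, 0, 0, 0, 0, 0, -1],
)

```text
time: 5.67
ee_pos: [0.4691, -0.122, 0.1326]
orientation: [3.136, 0.134, 0.01]
force: [0.2, 0.2, -1.9]
finger_gap: 0.0402
```

```bash
python3 -c "
from h import *
rows([.4667,-.1266,.113],.081,1,-1)"
```

```text
t 5.67 pos [ 0.4691 -0.122   0.1326] yaw 0.085 tilt 0.007 gap 0.0402 F [ 0.2  0.2 -1.9] need rows 0.5 0.1
-0.019, 0.029, 0.131, 0.001, -0.002, 0.001 -1
```

Call:
carry_out(
  plan=[-0.015, 0.025, 0.05, 0, 0, 0, -1, 0, 0, 0.04, 0, 0, 0, -1, 0, 0, 0.03, 0, 0, 0, -1, 0, 0, 0, 0, 0, 0, -1],
)

```text
time: 6.0
ee_pos: [0.4691, -0.126, 0.115]
orientation: [3.134, 0.136, 0.016]
force: [-0.8, 0.0, -2.2]
finger_gap: 0.0404
```

```bash
python3 -c "
from h import *
rows([.4667,-.1266,.113],.081,1,-1)"
```

```text
t 6.0 pos [ 0.4691 -0.126   0.115 ] yaw 0.087 tilt 0.011 gap 0.0404 F [-0.8  0.  -2.2] need rows 0.1 0.1
-0.016, 0.002, 0.013, 0.002, -0.003, 0.002 -1
```

Still hanging freely, with the force equal to its weight. Down in small steps until contact.

Call:
carry_out(
  plan=[-0.015, 0, 0.02, 0.001, -0.001, 0, -1, 0, 0, 0.02, 0, -0.001, 0, -1, 0, 0, 0.02, 0, 0, 0, -1],
)

```text
time: 6.25
ee_pos: [0.4696, -0.1272, 0.1147]
orientation: [3.135, 0.135, 0.017]
force: [-5.6, 2.6, 21.8]
finger_gap: 0.0403
```

```bash
python3 -c "
from h import *
rows([.4667,-.1266,.109],.081,1,-1)"
```

```text
t 6.25 pos [ 0.4696 -0.1272  0.1147] yaw 0.086 tilt 0.012 gap 0.0403 F [-5.6  2.6 21.8] need rows 0.2 0.1
-0.019, -0.006, 0.038, 0.001, -0.003, 0.002 -1
```

Floor contact at TCP 0.1147, so the foot offset is 0.109, as expected. Releasing, then rising.

Call:
carry_out(
  plan=[0, 0, 0, 0, 0, 0, 1, 0, 0, 0, 0, 0, 0, 1, 0, 0, 0, 0, 0, 0, 1, 0, 0, 0, 0, 0, 0, 1, 0, 0, -0.1, 0, 0, 0, 1, 0, 0, -0.2, 0, 0, 0, 1, 0, 0, -0.2, 0, 0, 0, 1, 0, 0, -0.2, 0, 0, 0, 1, 0, 0, 0, 0, 0, 0, 1],
)

```text
time: 7.0
ee_pos: [0.4679, -0.1272, 0.2233]
orientation: [3.136, 0.133, 0.014]
force: [0.8, 0.4, -0.7]
finger_gap: 0.0854
```

```bash
python3 -c "
from h import *
rows([.657,.104,.23],-.139,10)
look(None,.112,.136)"
```

```text
t 7.0 pos [ 0.4679 -0.1272  0.2233] yaw 0.085 tilt 0.009 gap 0.0854 F [ 0.8  0.4 -0.7] need rows 7.2 1.8
0.139, -0.143, -0.004, 0.000, -0.000, 0.007 1
0.135, -0.146, -0.004, 0.000, -0.000, 0.007 1
0.132, -0.149, -0.004, 0.000, -0.000, 0.007 1
0.129, -0.152, -0.004, 0.000, -0.000, 0.007 1
0.125, -0.155, -0.004, 0.000, -0.000, 0.007 1
0.122, -0.158, -0.004, 0.000, -0.000, 0.007 1
0.118, -0.160, -0.004, 0.000, -0.000, 0.007 1
0.115, -0.163, -0.004, 0.000, -0.000, 0.007 1
0.111, -0.165, -0.004, 0.000, -0.000, 0.007 1
0.107, -0.168, -0.004, 0.000, -0.000, 0.007 1
blob [544. 133.] [ 0.6322 -0.0547] 0.0206 z 0.1263
blob [283. 223.] [ 0.4686 -0.1278] 0.0211 z 0.1218
```

Green is seated: lens top at 0.122 and within 2 mm of the pocket centre. Next is red.

Call:
carry_out(
  plan=[0.14, -0.145, -0.01, 0, 0, 0.007, 1, 0.14, -0.15, -0.02, 0, 0, 0.007, 1, 0.13, -0.15, -0.01, 0, 0, 0.007, 1, 0.13, -0.15, -0.01, 0, 0, 0.007, 1, 0.13, -0.155, -0.01, 0, 0, 0.007, 1, 0.12, -0.16, -0.01, 0, 0, 0.007, 1, 0.12, -0.16, -0.01, 0, 0, 0.007, 1, 0.115, -0.165, -0.01, 0, 0, 0.007, 1, 0.1, -0.15, 0, 0, 0, 0.007, 1, 0, 0, 0, 0, 0, 0, 1],
)

```text
time: 7.88
ee_pos: [0.6387, 0.0885, 0.2174]
orientation: [3.134, -0.204, -0.027]
force: [-0.6, -0.7, 0.5]
finger_gap: 0.0851
```

```bash
python3 -c "
from h import *
rows([.657,.104,.118],-.139,5)
look(None)"
```

```text
t 7.88 pos [0.6387 0.0885 0.2174] yaw -0.13 tilt 0.017 gap 0.0851 F [-0.6 -0.7  0.5] need rows 2.5 0.2
0.024, -0.024, 0.132, 0.000, 0.001, 0.001 1
0.023, -0.024, 0.132, 0.000, 0.001, 0.001 1
0.023, -0.024, 0.132, 0.000, 0.001, 0.001 1
0.022, -0.024, 0.132, 0.000, 0.001, 0.001 1
0.022, -0.024, 0.132, 0.000, 0.001, 0.001 1
blob [314. 201.] [0.6576 0.1042] 0.0212 z 0.1308
blob [310. 316.] [0.6465 0.0252] 0.0215 z 0.1307
blob [301. 390.] [ 0.6344 -0.0418] 0.0166 z 0.1257
```

Call:
carry_out(
  plan=[0.06, -0.06, 0, 0, 0.003, 0.002, 1, 0.055, -0.05, 0.05, 0, 0.002, 0, 1, 0, 0, 0.05, 0, 0, 0, 1, 0, 0, 0, 0, 0, 0, 1],
)

```text
time: 8.27
ee_pos: [0.6551, 0.1002, 0.1961]
orientation: [3.128, -0.214, -0.016]
force: [-0.8, -0.7, 0.7]
finger_gap: 0.0855
```

```bash
python3 -c "
from h import *
rows([.6573,.104,.118],-.139,4)"
```

```text
t 8.27 pos [0.6551 0.1002 0.1961] yaw -0.137 tilt 0.012 gap 0.0855 F [-0.8 -0.7  0.7] need rows 1.9 0.1
0.004, -0.008, 0.130, 0.001, 0.001, 0.000 1
0.004, -0.007, 0.130, 0.001, 0.001, 0.000 1
0.003, -0.007, 0.130, 0.001, 0.001, 0.000 1
0.003, -0.007, 0.130, 0.001, 0.001, 0.000 1
```

Call:
carry_out(
  plan=[0.005, -0.009, 0.13, 0, 0.001, 0, 1, 0.005, -0.009, 0.13, 0, 0.001, 0, 1, 0.003, -0.007, 0.13, 0, 0.001, 0, 1, 0.003, -0.005, 0.12, 0, 0, 0, 1, 0, 0, 0.03, 0, 0, 0, -1, 0, 0, 0, 0, 0, 0, -1, 0, 0, 0, 0, 0, 0, -1, 0, 0, 0, 0, 0, 0, -1, 0, 0, 0, 0, 0, 0, -1, 0, 0, 0, 0, 0, 0, -1],
)

```text
time: 9.1
ee_pos: [0.6564, 0.0979, 0.1146]
orientation: [3.125, -0.224, 0.003]
force: [0.1, -0.9, -1.0]
finger_gap: 0.0406
```

```bash
python3 -c "
from h import *
rows([.6573,.104,.255],-.139,4)"
```

```text
t 9.1 pos [0.6564 0.0979 0.1146] yaw -0.143 tilt 0.009 gap 0.0406 F [ 0.1 -0.9 -1. ] need rows 3.4 0.1
0.001, -0.008, -0.234, 0.001, -0.000, -0.000 1
0.000, -0.009, -0.234, 0.001, -0.000, -0.000 1
0.000, -0.009, -0.234, 0.001, -0.000, -0.000 1
0.000, -0.010, -0.234, 0.001, -0.000, -0.000 1
```

Call:
carry_out(
  plan=[0, 0, -0.1, 0, 0, 0, -1, 0, 0, -0.2, 0, 0, 0, -1, 0, 0, -0.2, 0, 0, 0, -1, 0, 0, -0.22, 0, 0, 0, -1, 0, 0, -0.22, 0, 0, 0, -1, 0, 0, 0, 0, 0, 0, -1],
)

```text
time: 9.6
ee_pos: [0.6548, 0.0991, 0.2616]
orientation: [3.125, -0.223, -0.003]
force: [0.2, 0.3, -0.3]
finger_gap: 0.0409
```

```bash
cat >> h.py <<'E'
def held(c,tag=None):
    "lens centre of the held torch in tool frame, from wrist view; foot height from scene view"
    s=state(); p,d=read_camera("wrist"); m=camera_model("wrist");K=m["camera_matrix"];T=m["tool_from_camera"]
    W=world("wrist",d,s); P=(W-s["ee_pos"])@R.from_rotvec(s["orientation"]).as_matrix()
    k=(masks(p)[c]|(p.min(2)>110))&(abs(P[...,0])<.03)&(abs(P[...,1])<.035)&(P[...,2]<.03)&(d>0)
    if tag: cv2.imwrite(f"pics/{tag}.png",p[:,:,::-1])
    q=P[k]; z=q[:,2].min(); top=q[q[:,2]<z+.006]
    print("held",c,"tool xy",np.round(cv2.minEnclosingCircle(top[:,:2].astype('f4')),4) if 0 else cv2.minEnclosingCircle(top[:,:2].astype('f4')),"lens z in tool",np.median(top[:,2]).round(4),len(top))
    p,d=read_camera("scene"); W=world("scene",d)
    k=masks(p)[c]&(W[...,2]>.09)&(W[...,0]<.8)&(d>0); print("foot z",np.percentile(W[k][:,2],1).round(4))
E
python3 -c "
from h import *
held('red','w3')
rows([.4602,-.0469,.26],.081,12,-1)"
```

```text
held red tool xy ((0.02379237487912178, -0.017173174768686295), 0.0010165200801566243) lens z in tool -0.0639 15
foot z 0.1639
t 9.7 pos [0.6522 0.099  0.2557] yaw -0.143 tilt 0.015 gap 0.0406 F [ 0.2  0.8 -1.3] need rows 5.8 1.8
-0.094, 0.095, -0.000, 0.000, 0.000, -0.006 -1
-0.096, 0.094, -0.001, 0.000, 0.000, -0.006 -1
-0.098, 0.092, -0.001, 0.000, 0.000, -0.006 -1
-0.099, 0.090, -0.001, 0.000, 0.000, -0.006 -1
-0.101, 0.088, -0.001, 0.000, 0.000, -0.006 -1
-0.103, 0.086, -0.001, 0.000, 0.000, -0.006 -1
-0.104, 0.084, -0.001, 0.000, 0.000, -0.006 -1
-0.106, 0.082, -0.002, 0.000, 0.000, -0.006 -1
-0.107, 0.080, -0.002, 0.000, 0.000, -0.006 -1
-0.109, 0.078, -0.002, 0.000, 0.000, -0.006 -1
-0.110, 0.076, -0.002, 0.000, 0.000, -0.006 -1
-0.112, 0.074, -0.002, 0.000, 0.000, -0.006 -1
```

View pics/w3.png

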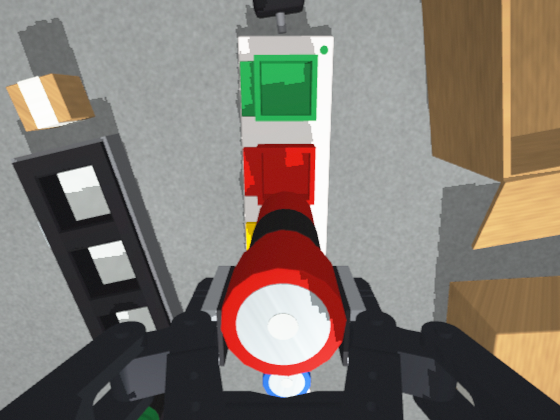

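Wrist view: the red torch is upright in the jaws, lens centre at (284,325), about 3 mm to world +y of the TCP. Carrying it to pocket −40.

Call:
carry_out(
  plan=[-0.12, 0.11, -0.01, 0, 0, -0.007, -1, -0.12, 0.11, -0.02, 0, 0, -0.007, -1, -0.12, 0.11, -0.02, 0, 0, -0.007, -1, -0.12, 0.11, -0.01, 0, 0, -0.007, -1, -0.125, 0.11, -0.01, 0, 0, -0.007, -1, -0.125, 0.105, -0.01, 0, 0, -0.007, -1, -0.13, 0.105, -0.01, 0, 0, -0.007, -1, -0.13, 0.1, -0.01, 0, 0, -0.007, -1, -0.13, 0.1, 0, 0, 0, -0.007, -1, -0.1, 0.07, 0, 0, 0, -0.007, -1],
)

```text
time: 10.53
ee_pos: [0.4465, -0.0494, 0.2557]
orientation: [3.135, 0.148, -0.074]
force: [-0.4, 0.2, -1.9]
finger_gap: 0.041
```

```bash
python3 -c "
from h import *
rows([.4602,-.0499,.19],.081,3,-1)"
```

```text
t 10.53 pos [ 0.4465 -0.0494  0.2557] yaw 0.094 tilt 0.047 gap 0.041 F [-0.4  0.2 -1.9] need rows 1.6 0.4
0.037, 0.004, 0.144, 0.000, 0.005, 0.001 -1
0.035, 0.004, 0.145, 0.000, 0.005, 0.001 -1
0.033, 0.004, 0.146, 0.000, 0.005, 0.001 -1
```

Call:
carry_out(
  plan=[0.05, 0, 0.06, 0, 0.006, 0.001, -1, 0.04, 0, 0.12, 0, 0.005, 0.001, -1, 0.02, 0, 0.12, 0, 0.003, 0, -1, 0, 0, 0.05, 0, 0, 0, -1, 0, 0, 0, 0, 0, 0, -1],
)

```text
time: 10.95
ee_pos: [0.4514, -0.0495, 0.1944]
orientation: [-3.137, -0.131, 0.027]
force: [0.8, -0.2, -1.4]
finger_gap: 0.0409
```

```bash
python3 -c "
from h import *
rows([.4602,-.0499,.115],.081,4,-1)"
```

```text
t 10.95 pos [ 0.4514 -0.0495  0.1944] yaw 0.083 tilt 0.017 gap 0.0409 F [ 0.8 -0.2 -1.4] need rows 1.9 0.1
0.017, 0.002, 0.132, -0.000, 0.001, 0.000 -1
0.016, 0.002, 0.132, -0.000, 0.001, 0.000 -1
0.016, 0.002, 0.132, -0.000, 0.001, 0.000 -1
0.015, 0.002, 0.132, -0.000, 0.001, 0.000 -1
```

Call:
carry_out(
  plan=[0.04, 0.002, 0.06, 0, 0.002, 0, -1, 0.025, 0.002, 0.1, 0, 0.002, 0, -1, 0.01, 0, 0.12, 0, 0.001, 0, -1, 0, 0, 0.11, 0, 0, 0, -1, 0, 0, 0.06, 0, 0, 0, -1, 0, 0, 0, 0, 0, 0, -1, 0, 0, 0, 0, 0, 0, -1],
)

```text
time: 11.53
ee_pos: [0.461, -0.048, 0.1232]
orientation: [-3.135, -0.134, 0.012]
force: [0.0, -0.2, -1.1]
finger_gap: 0.0408
```

```bash
python3 -c "
from h import *
rows([.4602,-.0499,.106],.081,1,-1)"
```

```text
t 11.53 pos [ 0.461  -0.048   0.1232] yaw 0.085 tilt 0.009 gap 0.0408 F [ 0.  -0.2 -1.1] need rows 0.4 0.1
-0.006, 0.013, 0.115, -0.001, 0.002, 0.001 -1
```

Call:
carry_out(
  plan=[-0.005, 0.01, 0.04, 0, 0.001, 0, -1, 0, 0, 0.03, 0, 0.001, 0, -1, 0, 0, 0.02, 0, 0, 0, -1, 0, 0, 0.015, 0, 0, 0, -1],
)

```text
time: 11.87
ee_pos: [0.4624, -0.05, 0.1089]
orientation: [-3.136, -0.134, -0.007]
force: [0.0, -1.0, -1.8]
finger_gap: 0.0406
```

```bash
python3 -c "
from h import *
rows([.4602,-.0499,.106],.081,1,-1)"
```

```text
t 11.87 pos [ 0.4624 -0.05    0.1089] yaw 0.086 tilt 0.005 gap 0.0406 F [ 0.  -1.  -1.8] need rows 0.1 0.1
-0.014, -0.002, 0.020, -0.001, -0.001, 0.001 -1
```

Call:
carry_out(
  plan=[-0.01, 0, 0.015, 0, 0, 0, -1, 0, 0, 0.015, 0, 0, 0, -1, 0, 0, 0.01, 0, 0, 0, -1],
)

```text
time: 12.12
ee_pos: [0.4614, -0.0503, 0.1034]
orientation: [-3.136, -0.134, -0.01]
force: [-1.8, 0.4, 15.7]
finger_gap: 0.0406
```

Contact. Release and rise.

Call:
carry_out(
  plan=[0, 0, 0, 0, 0, 0, 1, 0, 0, 0, 0, 0, 0, 1, 0, 0, 0, 0, 0, 0, 1, 0, 0, 0, 0, 0, 0, 1, 0, 0, -0.1, 0, 0, 0, 1, 0, 0, -0.2, 0, 0, 0, 1, 0, 0, -0.2, 0, 0, 0, 1, 0, 0, -0.25, 0, 0, 0, 1, 0, 0, 0, 0, 0, 0, 1],
)

```text
time: 12.87
ee_pos: [0.46, -0.0505, 0.219]
orientation: [-3.135, -0.134, -0.003]
force: [0.6, 0.6, 0.8]
finger_gap: 0.0851
```

```bash
python3 -c "
from h import *
rows([.6463,.025,.23],-.139,2)
rows([.6463,.025,.23],-.139,9)
look(None,.112,.136)"
```

```text
t 12.87 pos [ 0.46   -0.0505  0.219 ] yaw 0.085 tilt 0.004 gap 0.0851 F [0.6 0.6 0.8] need rows 4.8 1.8
0.640, -0.198, -0.035, -0.001, -0.000, 0.036 1
0.614, -0.268, -0.036, -0.001, -0.000, 0.036 1
t 12.87 pos [ 0.46   -0.0505  0.219 ] yaw 0.085 tilt 0.004 gap 0.0851 F [0.6 0.6 0.8] need rows 4.8 1.8
0.142, -0.044, -0.008, -0.000, -0.000, 0.008 1
0.141, -0.048, -0.008, -0.000, -0.000, 0.008 1
0.140, -0.051, -0.008, -0.000, -0.000, 0.008 1
0.139, -0.054, -0.008, -0.000, -0.000, 0.008 1
0.137, -0.058, -0.008, -0.000, -0.000, 0.008 1
0.136, -0.061, -0.008, -0.000, -0.000, 0.008 1
0.134, -0.065, -0.008, -0.000, -0.000, 0.008 1
0.132, -0.068, -0.008, -0.000, -0.000, 0.008 1
0.131, -0.071, -0.008, -0.000, -0.000, 0.008 1
blob [287. 214.] [ 0.4621 -0.0432] 0.0212 z 0.1219
blob [538. 253.] [ 0.6338 -0.054 ] 0.0213 z 0.13
blob [286. 328.] [ 0.4691 -0.1274] 0.0214 z 0.1216
```

Red is seated: lens top at 0.122, 4 mm off centre. Next is yellow.

Call:
carry_out(
  plan=[0.15, -0.05, -0.01, 0, 0, 0.008, 1, 0.15, -0.055, -0.02, 0, 0, 0.008, 1, 0.15, -0.06, -0.01, 0, 0, 0.008, 1, 0.15, -0.06, -0.01, 0, 0, 0.008, 1, 0.15, -0.06, -0.01, 0, 0, 0.008, 1, 0.145, -0.065, -0.01, 0, 0, 0.008, 1, 0.145, -0.07, -0.01, 0, 0, 0.008, 1, 0.14, -0.07, 0, 0, 0, 0.008, 1, 0.13, -0.06, 0, 0, 0, 0.008, 1, 0, 0, 0, 0, 0, 0, 1],
)

```text
time: 13.75
ee_pos: [0.659, 0.0332, 0.2166]
orientation: [-3.128, 0.242, 0.027]
force: [0.4, 0.4, 0.3]
finger_gap: 0.0853
```

```bash
python3 -c "
from h import *
rows([.6463,.025,.195],-.139,2)"
```

```text
t 13.75 pos [0.659  0.0332 0.2166] yaw -0.154 tilt 0.018 gap 0.0853 F [0.4 0.4 0.3] need rows 0.6 0.2
-0.036, 0.034, 0.072, -0.001, 0.003, -0.002 1
-0.037, 0.033, 0.072, -0.001, 0.003, -0.002 1
```

Call:
carry_out(
  plan=[-0.04, 0.035, 0.03, 0, 0.003, -0.002, 1, -0.035, 0.03, 0.07, 0, 0.003, -0.002, 1, 0, 0, 0.05, 0, 0, 0, 1, 0, 0, 0, 0, 0, 0, 1],
)

```text
time: 14.08
ee_pos: [0.6448, 0.026, 0.1872]
orientation: [-3.131, 0.218, 0.01]
force: [0.6, -0.6, 0.5]
finger_gap: 0.0856
```

```bash
python3 -c "
from h import *
rows([.6463,.025,.116],-.139,4)"
```

```text
t 14.08 pos [0.6448 0.026  0.1872] yaw -0.139 tilt 0.007 gap 0.0856 F [ 0.6 -0.6  0.5] need rows 1.7 0.1
0.003, 0.002, 0.119, -0.000, 0.001, 0.000 1
0.003, 0.001, 0.119, -0.000, 0.001, 0.000 1
0.003, 0.001, 0.119, -0.000, 0.001, 0.000 1
0.003, 0.001, 0.119, -0.000, 0.001, 0.000 1
```

Call:
carry_out(
  plan=[0.003, -0.003, 0.12, 0, 0.001, 0, 1, 0.003, -0.004, 0.12, 0, 0.001, 0, 1, 0.003, -0.004, 0.12, 0, 0, 0, 1, 0, -0.003, 0.1, 0, 0, 0, 1, 0, 0, 0.02, 0, 0, 0, -1, 0, 0, 0, 0, 0, 0, -1, 0, 0, 0, 0, 0, 0, -1, 0, 0, 0, 0, 0, 0, -1, 0, 0, 0, 0, 0, 0, -1, 0, 0, 0, 0, 0, 0, -1],
)

```text
time: 14.92
ee_pos: [0.647, 0.0276, 0.1145]
orientation: [-3.131, 0.22, -0.003]
force: [0.1, -0.4, -1.8]
finger_gap: 0.0409
```

Call:
carry_out(
  plan=[0, 0, -0.1, 0, 0, 0, -1, 0, 0, -0.2, 0, 0, 0, -1, 0, 0, -0.2, 0, 0, 0, -1, 0, 0, -0.22, 0, 0, 0, -1, 0, 0, -0.22, 0, 0, 0, -1, 0, 0, 0, 0, 0, 0, -1],
)

```text
time: 15.42
ee_pos: [0.6448, 0.0273, 0.2602]
orientation: [-3.131, 0.221, 0.007]
force: [1.6, -1.2, -0.6]
finger_gap: 0.0406
```

```bash
python3 -c "
from h import *
p,d,W=look('w4',.1,.11)
rows([.4538,.0329,.26],.081,10,-1)"
```

```text
blob [502.  39.] [0.8107 0.1226] 0.0261 z 0.1051
blob [529. 129.] [0.8354 0.0607] 0.0239 z 0.105
blob [535. 329.] [ 0.8544 -0.1316] 0.0817 z 0.1008
blob [100. 296.] [ 0.4662 -0.0404] 0.0205 z 0.1053
t 15.47 pos [0.6436 0.0274 0.2572] yaw -0.141 tilt 0.009 gap 0.0406 F [-0.6 -0.5 -1.7] need rows 4.6 1.8
-0.126, 0.014, -0.001, -0.000, 0.000, -0.007 -1
-0.126, 0.011, -0.001, -0.000, 0.000, -0.007 -1
-0.126, 0.009, -0.001, -0.000, 0.000, -0.007 -1
-0.126, 0.006, -0.001, -0.000, 0.000, -0.007 -1
-0.127, 0.003, -0.001, -0.000, 0.000, -0.007 -1
-0.127, 0.000, -0.001, -0.000, 0.000, -0.007 -1
-0.127, -0.003, -0.001, -0.000, 0.000, -0.007 -1
-0.127, -0.006, -0.002, -0.000, 0.000, -0.007 -1
-0.126, -0.008, -0.002, -0.000, 0.000, -0.007 -1
-0.126, -0.011, -0.002, -0.000, 0.000, -0.007 -1
```

View pics/w4.png

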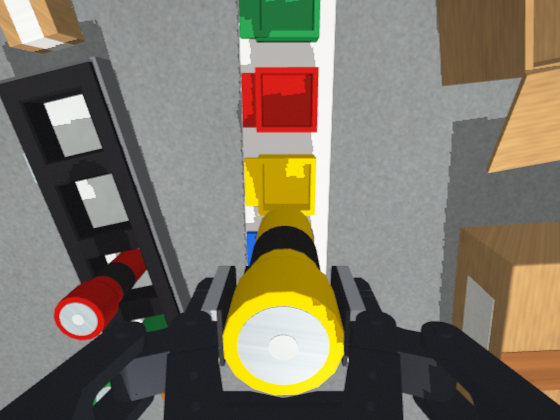

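Wrist view: yellow is held upright, lens at (284,343), about 4 mm to world −y of the TCP. Red stands in the case at (80,318). Carrying yellow to pocket +40.

Call:
carry_out(
  plan=[-0.13, 0.01, -0.01, 0, 0, -0.007, -1, -0.13, 0.005, -0.02, 0, 0, -0.007, -1, -0.13, 0, -0.02, 0, 0, -0.007, -1, -0.13, 0, -0.01, 0, 0, -0.007, -1, -0.13, 0, -0.01, 0, 0, -0.007, -1, -0.13, -0.005, -0.01, 0, 0, -0.007, -1, -0.13, -0.01, -0.01, 0, 0, -0.007, -1, -0.12, -0.01, 0, 0, 0, -0.007, -1, -0.1, -0.015, 0, 0, 0, -0.007, -1, -0.04, -0.01, 0, 0, 0, -0.005, -1],
)

```text
time: 16.3
ee_pos: [0.4537, 0.0416, 0.2603]
orientation: [-3.133, -0.129, 0.046]
force: [-0.5, -0.4, -1.3]
finger_gap: 0.0407
```

```bash
python3 -c "
from h import *
rows([.4538,.0365,.19],.081,3,-1)"
```

```text
t 16.3 pos [0.4537 0.0416 0.2603] yaw 0.082 tilt 0.03 gap 0.0407 F [-0.5 -0.4 -1.3] need rows 1.7 0.2
0.004, 0.013, 0.156, -0.001, 0.003, 0.000 -1
0.002, 0.012, 0.156, -0.001, 0.003, 0.000 -1
0.001, 0.012, 0.156, -0.001, 0.003, 0.000 -1
```

Call:
carry_out(
  plan=[0.02, 0.012, 0.08, -0.001, 0.003, 0, -1, 0.01, 0.012, 0.15, 0, 0.003, 0, -1, 0.01, 0.01, 0.15, 0, 0.002, 0, -1, 0, 0, 0.1, 0, 0, 0, -1, 0, 0, 0.05, 0, 0, 0, -1, 0, 0, 0, 0, 0, 0, -1],
)

```text
time: 16.8
ee_pos: [0.456, 0.0378, 0.1748]
orientation: [-3.135, -0.132, 0.008]
force: [-0.2, 0.6, -2.2]
finger_gap: 0.0405
```

```bash
python3 -c "
from h import *
rows([.4538,.0365,.12],.081,3,-1)"
```

```text
t 16.8 pos [0.456  0.0378 0.1748] yaw 0.084 tilt 0.006 gap 0.0405 F [-0.2  0.6 -2.2] need rows 1.3 0.1
-0.005, 0.003, 0.122, -0.000, 0.000, 0.000 -1
-0.005, 0.003, 0.122, -0.000, 0.000, 0.000 -1
-0.005, 0.003, 0.122, -0.000, 0.000, 0.000 -1
```

Call:
carry_out(
  plan=[-0.006, 0.004, 0.1, 0, 0, 0, -1, -0.006, 0.003, 0.12, 0, 0, 0, -1, -0.004, 0.002, 0.1, 0, 0, 0, -1, 0, 0, 0.04, 0, 0, 0, -1, 0, 0, 0.03, 0, 0, 0, -1, 0, 0, 0, 0, 0, 0, -1],
)

```text
time: 17.3
ee_pos: [0.4577, 0.0363, 0.1163]
orientation: [-3.135, -0.132, -0.001]
force: [0.3, 0.5, -2.7]
finger_gap: 0.0407
```

Call:
carry_out(
  plan=[-0.02, 0, 0.03, 0, 0, 0, -1, -0.01, 0, 0.02, 0, 0, 0, -1, 0, 0, 0.015, 0, 0, 0, -1, 0, 0, 0.015, 0, 0, 0, -1],
)

```text
time: 17.63
ee_pos: [0.4555, 0.0359, 0.1061]
orientation: [-3.136, -0.133, -0.011]
force: [0.1, 1.3, -2.0]
finger_gap: 0.0405
```

Call:
carry_out(
  plan=[-0.005, 0, 0.012, 0, 0, 0, -1, 0, 0, 0.012, 0, 0, 0, -1, 0, 0, 0.01, 0, 0, 0, -1],
)

```text
time: 17.88
ee_pos: [0.4553, 0.0357, 0.1038]
orientation: [-3.136, -0.133, -0.013]
force: [-4.6, 0.4, 16.5]
finger_gap: 0.0406
```

Contact. Release and rise.

Call:
carry_out(
  plan=[0, 0, 0, 0, 0, 0, 1, 0, 0, 0, 0, 0, 0, 1, 0, 0, 0, 0, 0, 0, 1, 0, 0, 0, 0, 0, 0, 1, 0, 0, -0.1, 0, 0, 0, 1, 0, 0, -0.2, 0, 0, 0, 1, 0, 0, -0.2, 0, 0, 0, 1, 0, 0, -0.25, 0, 0, 0, 1, 0, 0, 0, 0, 0, 0, 1],
)

```text
time: 18.63
ee_pos: [0.454, 0.0354, 0.2198]
orientation: [-3.136, -0.133, -0.009]
force: [1.8, 0.4, -0.2]
finger_gap: 0.0852
```

```bash
python3 -c "
from h import *
rows([.6347,-.054,.22],-.139,9)
look(None,.112,.136)"
```

```text
t 18.63 pos [0.454  0.0354 0.2198] yaw 0.085 tilt 0.006 gap 0.0852 F [ 1.8  0.4 -0.2] need rows 4.8 1.8
0.128, 0.077, 0.000, -0.000, -0.000, 0.008 1
0.130, 0.074, 0.000, -0.000, -0.000, 0.008 1
0.131, 0.071, 0.000, -0.000, -0.000, 0.008 1
0.133, 0.068, 0.000, -0.000, -0.000, 0.008 1
0.135, 0.064, 0.000, -0.000, -0.000, 0.008 1
0.136, 0.061, 0.000, -0.000, -0.000, 0.008 1
0.138, 0.057, 0.000, -0.000, -0.000, 0.008 1
0.139, 0.054, -0.000, -0.000, -0.000, 0.008 1
0.141, 0.051, -0.000, -0.000, -0.000, 0.008 1
blob [286. 227.] [0.4568 0.0334] 0.0212 z 0.1219
blob [286. 328.] [ 0.4633 -0.0429] 0.0217 z 0.1216
blob [515. 343.] [ 0.632  -0.0434] 0.0179 z 0.1221
```

Yellow is seated 3 mm off centre. Next is blue.

Call:
carry_out(
  plan=[0.13, 0.077, -0.01, 0, 0, 0.008, 1, 0.135, 0.075, -0.02, 0, 0, 0.008, 1, 0.135, 0.072, -0.01, 0, 0, 0.008, 1, 0.135, 0.07, -0.01, 0, 0, 0.008, 1, 0.135, 0.065, -0.01, 0, 0, 0.008, 1, 0.14, 0.06, -0.01, 0, 0, 0.008, 1, 0.14, 0.06, -0.01, 0, 0, 0.008, 1, 0.135, 0.05, 0, 0, 0, 0.008, 1, 0.1, 0.04, 0, 0, 0, 0.007, 1, 0, 0, 0, 0, 0, 0, 1],
)

```text
time: 19.52
ee_pos: [0.6306, -0.0556, 0.2158]
orientation: [-3.128, 0.232, 0.024]
force: [-0.2, 0.1, 0.1]
finger_gap: 0.0855
```

```bash
python3 -c "
from h import *
rows([.635,-.054,.19],-.139,2)
look()"
```

```text
t 19.52 pos [ 0.6306 -0.0556  0.2158] yaw -0.148 tilt 0.016 gap 0.0855 F [-0.2  0.1  0.1] need rows 0.6 0.1
0.015, -0.007, 0.086, -0.001, 0.003, -0.001 1
0.015, -0.007, 0.086, -0.001, 0.003, -0.001 1
blob [293. 228.] [ 0.635  -0.0539] 0.0213 z 0.1308
blob [ 28. 245.] [ 0.4642 -0.0443] 0.0188 z 0.1224
blob [ 68. 344.] [ 0.4653 -0.1183] 0.0143 z 0.1223
```

Call:
carry_out(
  plan=[0.018, -0.008, 0.04, 0, 0.003, -0.001, 1, 0.015, -0.006, 0.08, 0, 0.003, -0.001, 1, 0, 0, 0.06, 0, 0, 0, 1, 0, 0, 0, 0, 0, 0, 1],
)

```text
time: 19.9
ee_pos: [0.6298, -0.0509, 0.1838]
orientation: [-3.127, 0.217, 0.008]
force: [0.7, 0.6, -0.1]
finger_gap: 0.0854
```

```bash
python3 -c "
from h import *
rows([.635,-.054,.116],-.139,4)"
```

```text
t 19.9 pos [ 0.6298 -0.0509  0.1838] yaw -0.138 tilt 0.009 gap 0.0854 F [ 0.7  0.6 -0.1] need rows 1.6 0.1
0.010, 0.005, 0.113, -0.001, 0.000, 0.000 1
0.010, 0.004, 0.113, -0.001, 0.000, 0.000 1
0.010, 0.004, 0.113, -0.001, 0.000, 0.000 1
0.010, 0.004, 0.113, -0.001, 0.000, 0.000 1
```

Call:
carry_out(
  plan=[0.012, 0.005, 0.1, 0, 0, 0, 1, 0.012, 0.004, 0.12, 0, 0, 0, 1, 0.01, 0.003, 0.11, 0, 0, 0, 1, 0.006, 0.002, 0.1, 0, 0, 0, 1, 0, 0, 0.02, 0, 0, 0, -1, 0, 0, 0, 0, 0, 0, -1, 0, 0, 0, 0, 0, 0, -1, 0, 0, 0, 0, 0, 0, -1, 0, 0, 0, 0, 0, 0, -1, 0, 0, 0, 0, 0, 0, -1],
)

```text
time: 20.73
ee_pos: [0.6315, -0.0496, 0.1179]
orientation: [-3.127, 0.209, 0.004]
force: [-0.0, -0.3, -1.8]
finger_gap: 0.0408
```

Call:
carry_out(
  plan=[0, 0, -0.1, 0, 0, 0, -1, 0, 0, -0.2, 0, 0, 0, -1, 0, 0, -0.2, 0, 0, 0, -1, 0, 0, -0.22, 0, 0, 0, -1, 0, 0, -0.23, 0, 0, 0, -1, 0, 0, 0, 0, 0, 0, -1],
)

```text
time: 21.23
ee_pos: [0.6296, -0.0503, 0.2654]
orientation: [-3.126, 0.209, 0.015]
force: [1.2, -0.3, -0.1]
finger_gap: 0.0409
```

```bash
python3 -c "
from h import *
look('w5',.1,.11)
rows([.4473,.1126,.26],.081,10,-1)"
```

```text
blob [542.  18.] [0.8259 0.0603] 0.0153 z 0.1049
blob [ 69. 124.] [0.4617 0.0327] 0.0204 z 0.105
blob [540. 292.] [ 0.847 -0.166] 0.1121 z 0.1008
blob [100. 210.] [ 0.4671 -0.0416] 0.0206 z 0.1052
blob [128. 296.] [ 0.472  -0.1252] 0.0206 z 0.1051
t 21.28 pos [ 0.6283 -0.0501  0.2624] yaw -0.134 tilt 0.016 gap 0.041 F [-0.3 -0.  -1.1] need rows 5.8 1.7
-0.134, -0.091, 0.004, -0.000, 0.000, -0.007 -1
-0.132, -0.094, 0.004, -0.000, 0.000, -0.007 -1
-0.130, -0.097, 0.004, -0.000, 0.000, -0.007 -1
-0.128, -0.100, 0.003, -0.000, 0.000, -0.007 -1
-0.126, -0.103, 0.003, -0.000, 0.000, -0.007 -1
-0.124, -0.105, 0.003, -0.000, 0.000, -0.007 -1
-0.121, -0.108, 0.003, -0.000, 0.000, -0.007 -1
-0.119, -0.110, 0.002, -0.000, 0.000, -0.007 -1
-0.116, -0.113, 0.002, -0.000, 0.000, -0.007 -1
-0.114, -0.115, 0.002, -0.000, 0.000, -0.007 -1
```

View pics/w5.png

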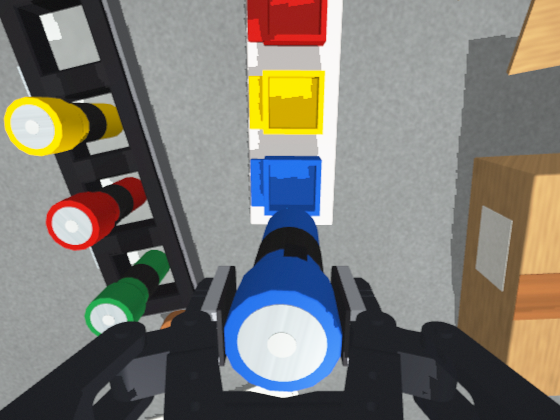

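Wrist view: blue is held upright, lens at (283,343). Yellow, red and green stand in the case. Carrying blue to pocket +120, aiming 4 mm to +y.

Call:
carry_out(
  plan=[-0.12, -0.09, -0.01, 0, 0, -0.007, -1, -0.13, -0.1, -0.02, 0, 0, -0.007, -1, -0.13, -0.1, -0.02, 0, 0, -0.007, -1, -0.13, -0.1, -0.01, 0, 0, -0.007, -1, -0.13, -0.11, -0.01, 0, 0, -0.007, -1, -0.13, -0.11, -0.01, 0, 0, -0.007, -1, -0.12, -0.11, -0.01, 0, 0, -0.007, -1, -0.12, -0.12, 0, 0, 0, -0.007, -1, -0.1, -0.11, 0, 0, 0, -0.007, -1, -0.05, -0.06, 0, 0, 0, -0.005, -1],
)

```text
time: 22.12
ee_pos: [0.4475, 0.1112, 0.2695]
orientation: [-3.128, -0.131, 0.047]
force: [0.2, 0.1, -1.5]
finger_gap: 0.0409
```

```bash
python3 -c "
from h import *
rows([.4473,.1166,.19],.081,3,-1)"
```

```text
t 22.12 pos [0.4475 0.1112 0.2695] yaw 0.084 tilt 0.032 gap 0.0409 F [ 0.2  0.1 -1.5] need rows 1.9 0.3
0.006, -0.010, 0.177, -0.001, 0.003, 0.000 -1
0.004, -0.011, 0.177, -0.001, 0.003, 0.000 -1
0.002, -0.011, 0.177, -0.001, 0.003, 0.000 -1
```

Call:
carry_out(
  plan=[0.02, -0.01, 0.08, -0.001, 0.003, 0, -1, 0.01, -0.01, 0.15, 0, 0.003, 0, -1, 0.005, -0.005, 0.16, 0, 0.003, 0, -1, 0, 0, 0.12, 0, 0, 0, -1, 0, 0, 0.06, 0, 0, 0, -1, 0, 0, 0, 0, 0, 0, -1],
)

```text
time: 22.62
ee_pos: [0.447, 0.1179, 0.1782]
orientation: [-3.131, -0.141, 0.004]
force: [-0.2, -0.8, -0.8]
finger_gap: 0.0406
```

```bash
python3 -c "
from h import *
rows([.4473,.1166,.12],.081,3,-1)"
```

```text
t 22.62 pos [0.447  0.1179 0.1782] yaw 0.09 tilt 0.008 gap 0.0406 F [-0.2 -0.8 -0.8] need rows 1.4 0.1
0.001, 0.004, 0.129, -0.001, 0.000, 0.001 -1
0.001, 0.003, 0.129, -0.001, 0.000, 0.001 -1
0.001, 0.003, 0.129, -0.001, 0.000, 0.001 -1
```

Call:
carry_out(
  plan=[-0.004, 0.003, 0.1, 0, 0, 0, -1, -0.004, 0.003, 0.12, 0, 0, 0, -1, -0.002, 0.002, 0.1, 0, 0, 0, -1, 0, 0, 0.05, 0, 0, 0, -1, 0, 0, 0.03, 0, 0, 0, -1, 0, 0, 0, 0, 0, 0, -1],
)

```text
time: 23.12
ee_pos: [0.4473, 0.1159, 0.1162]
orientation: [-3.133, -0.141, 0.002]
force: [-0.4, 0.3, -1.4]
finger_gap: 0.0409
```

Call:
carry_out(
  plan=[0, 0, 0.03, 0, 0, 0, -1, 0, 0, 0.015, 0, 0, 0, -1, 0, 0, 0.015, 0, 0, 0, -1],
)

```text
time: 23.37
ee_pos: [0.4495, 0.116, 0.1085]
orientation: [-3.133, -0.141, -0.005]
force: [-0.3, 0.7, -1.3]
finger_gap: 0.0411
```

Call:
carry_out(
  plan=[-0.01, 0, 0.012, 0, 0, 0, -1, 0, 0, 0.012, 0, 0, 0, -1, 0, 0, 0.01, 0, 0, 0, -1],
)

```text
time: 23.62
ee_pos: [0.4493, 0.116, 0.1069]
orientation: [-3.132, -0.142, -0.01]
force: [-3.2, -0.9, 12.2]
finger_gap: 0.0408
```

Call:
carry_out(
  plan=[0, 0, 0, 0, 0, 0, 1, 0, 0, 0, 0, 0, 0, 1, 0, 0, 0, 0, 0, 0, 1, 0, 0, 0, 0, 0, 0, 1, 0, 0, -0.1, 0, 0, 0, 1, 0, 0, -0.2, 0, 0, 0, 1, 0, 0, -0.2, 0, 0, 0, 1, 0, 0, -0.25, 0, 0, 0, 1, 0, 0, -0.2, 0, 0, 0, 1, 0, 0, 0, 0, 0, 0, 1],
)

```text
time: 24.45
ee_pos: [0.4472, 0.1151, 0.2547]
orientation: [-3.133, -0.142, -0.005]
force: [1.2, -0.2, 0.2]
finger_gap: 0.0855
```

```bash
python3 -c "
from h import *
print(state()['ee_pos'])
look(None,.112,.136)
p,d=read_camera('scene');cv2.imwrite('pics/s2.png',p[:,:,::-1])
"
```

```text
[0.44724989 0.11507547 0.25469014]
blob [295. 214.] [0.4564 0.1129] 0.0211 z 0.1218
blob [286. 307.] [0.4576 0.0338] 0.0213 z 0.1217
blob [284. 380.] [ 0.4629 -0.0416] 0.0209 z 0.1215
```

View pics/s2.png

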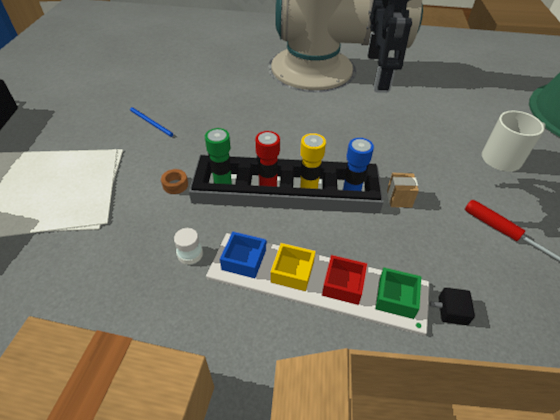

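Scene view: green (218,155), red (268,155), yellow (313,160) and blue (360,165) stand in the case in mirrored order. Blue's lens reads 9 mm from the pocket centre in x, so I check its tilt by plane-fitting the lens, and cross-check the positions with the top camera.

```bash
python3 - <<'E'
from h import *
Cx=np.array([.457,-.007]);a=.081;M=np.array([[np.cos(a),np.sin(a)],[-np.sin(a),np.cos(a)]])
s=state()
for n in("wrist","scene","top"):
    p,d=read_camera(n); W=world(n,d,s); Z=W[...,2]
    m=((Z>.117)&(Z<.127)&(d>0)&(abs(W[...,0]-.457)<.06)&(abs(W[...,1])<.2)).astype('uint8')
    k,L,S,C=cv2.connectedComponentsWithStats(m)
    for i in range(1,k):
        if S[i,4]<150: continue
        q=W[L==i]; c,r=cv2.minEnclosingCircle(q[:,:2].astype('f4'))
        e=q[np.hypot(*(q[:,:2]-c).T)<.012]-e0 if 0 else q[np.hypot(*(q[:,:2]-c).T)<.015]
        nrm=np.linalg.svd(e-e.mean(0))[2][2] if len(e)<4000 else np.linalg.eigh(np.cov(e.T))[1][:,0]
        print(n,"case xy mm",((M@(np.array(c)-Cx))*1000).round(1),"r",round(r,4),"tilt",np.arccos(abs(nrm[2])).round(3))
E
```

```text
wrist case xy mm [  9.1 119.4] r 0.0211 tilt 0.005
wrist case xy mm [ 3.5 40.4] r 0.0214 tilt 0.005
wrist case xy mm [  3.3 -34.3] r 0.0207 tilt 0.012
scene case xy mm [   1.5 -120.2] r 0.0231 tilt 0.012
scene case xy mm [  3.6 -37.2] r 0.0218 tilt 0.004
scene case xy mm [ 4.4 40.6] r 0.0221 tilt 0.01
scene case xy mm [ 10.3 118.8] r 0.0222 tilt 0.017
top case xy mm [   0. -121.] r 0.0208 tilt 0.005
top case xy mm [  1.2 -36.2] r 0.0208 tilt 0.007
top case xy mm [  7.3 119.6] r 0.021 tilt 0.008
top case xy mm [ 1.9 40.1] r 0.0208 tilt 0.011
```

All four are upright, seated and within 10 mm of centre. The limit is 16 mm and the pocket walls allow at most 11 mm. The gripper is clear, so I hand in.

```bash
python3 -c "
from h import *
print(finish_job())"
```

```text
the job is handed in; nothing more can be done
None
```

All four torches are in the case in reverse order: green in the −120 pocket, red in −40, yellow in +40 and blue in +120. The job was handed in at about 25 s of the 93 s allowed; it reported no verdict.

- **Seating and tilt:** the lens tops read 0.122 m, so every foot is on its pocket floor. Tilt was at most about 0.02 rad, and the open gripper was well clear above the case.
- **Position:** green, red and yellow are within about 6 mm of their pocket centres. Blue is the weakest, 7–10 mm off in x, against the 16 mm limit; the cause was not checked.
- **Disagreement:** the cameras differed by about 3 mm in x, so I used the mean of the top and scene cameras for the case and torch positions.

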